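# Draw the plate carrier forward by its pad and bolt it

## Task

The flat plate carrier sits back in its dock, partly under the hood, with nothing to grip. Press a shut gripper down on the rubber pad on top of it, never harder than 20 N, and drag the carrier forward until it rests fully home against the dock's front stop; then slide the locking bolt in the dock's rail all the way into the carrier's notch without forcing it, and leave the things around the dock undisturbed.

Things in the scene. Friction and masses are not known exactly. Their poses are not given: they have to be found in the camera images.
- dock: Fixed low dock, grey with aluminium rails, 235 x 150 mm. Origin on its underside; x runs to its back (-150 to +85 mm), its front (-x) roughly faces the robot, +y its left, z up. Bed floor 10 mm above the worktop, friction 0.36; channel between the rails y -45 to +45 mm; rails and front stop lip 30 mm high; lip's inner face at x -130 mm. White hood from x +10 mm, 51 mm high.
- home (a point): Point of the dock on the bed floor at dock x -70, y 0, z 10 mm, axes as the dock: the carrier's origin lies here in x when its front edge rests on the front stop.
- carrier: Loose two-storey plate, about 0.65 kg: aluminium base 120 (x) x 86 (y) x 8 mm, on it a deck 120 x 84 x 4 mm set 0 to 6 mm above it (differs each time, holds firm). Origin under the base's centre, axes as the dock's. Starts 40 to 70 mm behind home. Base's left edge has a notch 17 mm wide, 18 deep, centred 15 mm behind the origin; the 12 mm bolt enters only within 2.5 mm of home.
- pad_foot (a point): Point on the carrier's underside below the centre of the black ribbed rubber pad on its deck (pad 36 mm along x, 60 along y; 36 mm in front of the carrier's origin, 24 mm behind the stop at home). The pad's top is 13.5 to 19.5 mm above this point, not measured: feel for it. Friction with fingers 1.3; 9 to 11 N drags it, the fingers creep 5 to 20 mm on the way.
- bolt (a joint): Steel locking bolt in the dock's left (+y) rail at dock x -55 mm. 0 = drawn out; it slides towards the dock's -y and is fully in at 0.016 m. Its tip meets the carrier's side after 3 to 7 mm if the carrier is not home. It slides with about 1.5 N and stays where it is left; a push of 5 N is ample.
- bolt_knob (a point): On the axis of the bolt's upright black knob, 40 mm above the worktop. Knob 12 mm in diameter with a 15 mm cap, clear from 30 to 54 mm above the worktop. At dock y +73 mm with the bolt out, it moves towards the dock's -y as the bolt goes in.
- cold_block: Loose white cooling block with tube wells, 66 x 95 x 38 mm, standing left of the dock; bystander. Origin at the centre of its underside.
- serum: Loose small serum bottle, 40 mm diameter, 90 mm high, standing right of the dock; bystander. Origin at the centre of its underside.
- blue_tape: Loose roll of tape, 72 mm diameter, 18 mm high, lying flat right of the dock near its front; bystander. Origin at the centre of its underside.

How it is judged:
By the outcome, as a careful person would: the job done as asked, in the order asked, and still so for the second after the job is handed in, with the robot touching nothing.
It also fails if it takes over 58 s, if anything falls off the work surface, if the arm or the gripper's body presses on something with over 40 N, if the wrist force passes 120 N, or if a joint passes its speed limit or range.

## Robot

A 7-joint arm with a two-finger parallel gripper is mounted at the origin on a cart in front of the work surface, level with it; the furniture and walls round the work are solid. World frame = base frame: x ahead of the robot, y to its left, z up, the work surface at z = 0. Lengths are in m, angles in rad, forces in N, time in s.
With the tool pointing down it reaches from about 0.425 to 0.825 m from the base axis. Payload 3.6 kg.
Tool frame: the origin (TCP) lies at the very end of the fingers, on their centre line; the grasp point (between the pads) lies 19 mm behind it (bot.grip_depth is the distance from the TCP to the grasp point, in m); z points along the fingers, y is the line along which they close (so a half turn about z gives the same grasp; the last joint's range is limited). The gripper opens to 93 mm and grips with 3 to 60 N. Pads are 15 mm wide; open, the fingers measure 128 mm over their backs; the gripper's body (75 mm by 188 mm) begins 65 mm behind the grasp point.
Start: joints at [1.083, 0.615, -0.013, 1.423, 0.008, 1.103, -0.04], TCP at [0.289, -0.582, 0.219] pointing down, gripper open.
Joint ranges: [-3.12, 3.12], [-0.3, 2.06], [-1.34, 1.32], [0.26, 2.42], [-1.36, 4.5], [0.01, 1.98], [-2.84, 2.84]. Speed limits (rad/s): [2.79, 2.79, 3.14, 3.14, 3.14, 3.14, 3.14].

## Interface

Orientations are given as a rotation vector (axis times angle).
In Python, from cell import status, optics, bot gives the robot as it stands. The module is installed in compiled form; this text tells all that it offers.
- The arm moves only by the tool carry_out, never from a script. Its arguments are lists of equal length, an entry for each row: "xyz": the shift along the tool's x, y, z in mm, a list of three; "angular": the turn, a rotation vector about the tool's x, y, z in degrees, a list of three; "fingers": the opening, from 0 (shut) to 1 (fully open). A call has 1 to 10 rows; each row is the pose to reach, as a shift and turn from the pose commanded when the call began, along the tool's axes at that moment; what a row does not reach only later rows make up. A row lasts 1/12 s, in which the tool goes at most 41.7 mm and 7.16 degrees, less where a joint would pass 70% of its speed; a pose out of reach is approached as far as the arm can. A call with a gripper value outside its range is refused whole. The fingers move at their own pace and stop on an object; "grip_force" is the grip in N (left out, the last holds). Time passes only in rows, so rows that repeat a pose let the fingers close. It gives the time, the measured TCP pose, the force, the opening and the grip force at its end, in the units of the state.
- status.state(): the state, without advancing time (a new reading comes with each control period).
- optics.read_camera(name): name is "scene" or "side" or "wrist"; returns a dict with "frame" (420x560x3 uint8, red, green, blue), "z_map" (420x560 float32, m along the optical axis (not along the pixel's ray), 0 where there is no reading), "fov_y" (degrees; the focal length in pixels is half the picture's height over the tangent of half this angle, whatever the lens; pixels are square), "cx", "cy" (the principal point, pixels), "R" (3x3) and "t" (3): a world point X has camera coordinates R X + t; the wrist camera has in their place "mount" (4x4, takes a point from camera to tool coordinates, whose origin is the TCP and whose axes are the flange's). Camera axes: x right, y down, z forward; pixel columns grow to the right and rows downward; lengths in m; the calibration is good to about 2 mm. The wrist camera is an equidistant fisheye: a pixel r from the principal point sees the ray r / f radians off the axis. A picture is of the moment at which its call begins: read the wrist's pose just before it.
- bot.hand_in(): hands the job in; it is judged then, once.
The state is a dict: "time_s": time; "joint_pos": joint angles; "dq": joint speeds; "joint_torque": joint torques, N m; "tool_pos": TCP position; "eef_rot": TCP orientation; "force": force on the tool from outside, world axes, zero at the start; "torque": the same for the moment, N m; "finger_gap": finger opening in m; "gripper_force": force on a finger pad.
Only numpy, scipy, OpenCV 4.12 (cv2) and the standard library are available. Lean on these libraries where they do the work, as an engineer would, in place of code of your own. Each camera call takes 0.05 s, during which the arm holds its last target. There are 200 camera calls.

## Working session

There is one attempt and no reset: what is moved stays moved. The work goes in short steps, Python scripts to look and compute and a tool call to move; the robot and the scene stay as the last step left them, time stands still between calls to the robot, and variables do not carry over. Pictures are saved under pics/ and viewed, at most 10 in all, crops included, and the job is handed in when it is done.

Besides the shell and the picture viewer there is one more tool, called after ">>>" in YAML: its name, and indented under it one key for each argument. carry_out: Moves the arm, as the interface text tells. Its arguments: {"type":"object","properties":{"xyz":{"type":"array"},"angular":{"type":"array"},"fingers":{"type":"array"},"grip_force":{"type":"number"}},"required":["xyz","angular","fingers"]}

```bash
mkdir -p pics
cat > h.py <<'E'
import numpy as np, cv2
from cell import status, optics, bot
from scipy.spatial.transform import Rotation as Ro
def cloud(c):
    z=c["z_map"]; h,w=z.shape; f=h/2/np.tan(np.radians(c["fov_y"])/2)
    v,u=np.mgrid[:h,:w]
    P=np.stack([(u-c["cx"])/f*z,(v-c["cy"])/f*z,z],-1)
    W=(P-np.array(c["t"]))@np.array(c["R"])
    W[z==0]=np.nan
    return W
def save(n,im,box=None,s=1):
    if box: im=im[box[1]:box[3],box[0]:box[2]]
    cv2.imwrite("pics/"+n,cv2.resize(im[:,:,::-1],None,fx=s,fy=s,interpolation=cv2.INTER_CUBIC))
E
python3 - <<'E'
from h import *
s=status.state(); print(s)
for n in("scene","side"):
    c=optics.read_camera(n); save(n+".png",c["frame"],None,1.4); np.savez(n+".npz",W=cloud(c),f=c["frame"]); print(n,c["R"],c["t"],c["fov_y"])
E
```

```text
{'time_s': 0.0, 'joint_pos': array([ 1.08349245,  0.61588445, -0.01260927,  1.42489002,  0.00813472,
        1.10340138, -0.04042814]), 'dq': array([ 1.43554922e-03, -1.49832908e-03,  7.52640000e-05,  6.01203465e-04,
       -9.33404549e-05, -3.66989600e-04, -1.37578366e-03]), 'joint_torque': array([-1.99481178e-04, -4.58933866e+01,  2.09142342e-01, -1.65743673e+01,
       -6.10072841e-02,  2.04150769e-02,  2.13174785e-04]), 'tool_pos': array([ 0.28867813, -0.58149539,  0.21750672]), 'eef_rot': array([-3.05617409e+00, -7.16956448e-01,  1.01638184e-03]), 'force': array([0.45010828, 0.45115599, 0.87532636]), 'torque': array([-0.02726708,  0.01332029, -0.01504298]), 'gripper_force': 0.0, 'finger_gap': 0.09313902372685415}
scene [[ 0.7015058  -0.71241217  0.01893477]
 [-0.53710059 -0.54596784 -0.64299462]
 [ 0.46841496  0.44089457 -0.76563659]] [-0.24746753  0.4649005   0.5418783 ] 55.95465509558387
side [[-0.9049758  -0.42480539  0.02364714]
 [-0.19502967  0.36479769 -0.91043181]
 [ 0.37812992 -0.82853064 -0.41298274]] [0.60851829 0.07966861 0.83884795] 55.03798681706248
```

View pics/scene.png

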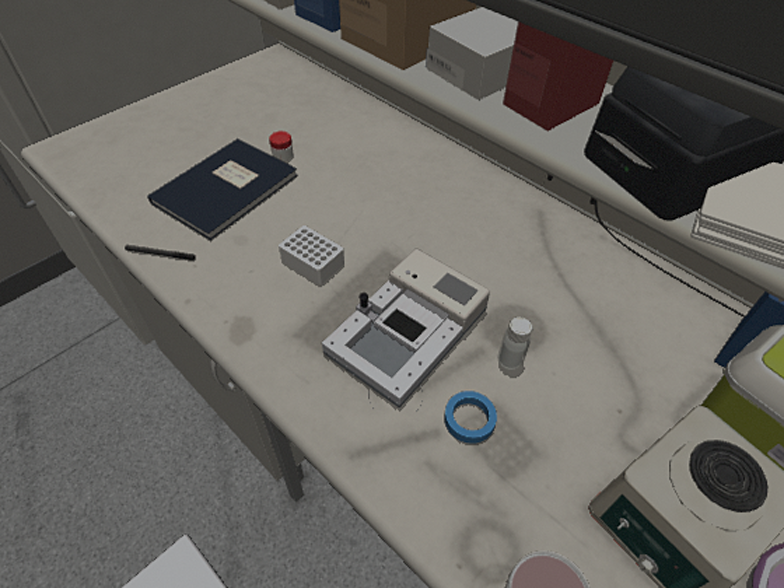

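View pics/side.png

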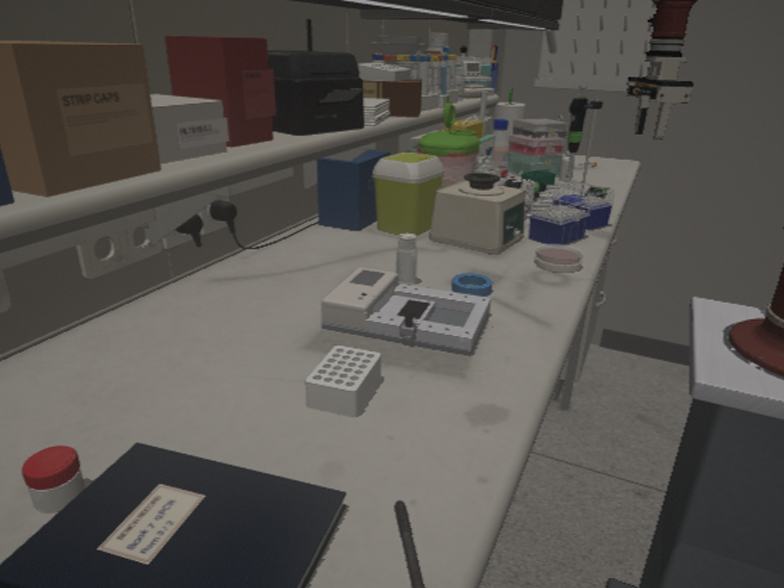

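The scene picture shows the dock front corners at about (323,347) and (402,400), pad at (405,322), knob at (364,300), and the hood corners at (408,250) and (490,297). The bottle stands at (515,345), the tape at (470,416), and the cold block at (312,255).

```bash
cat > m.py <<'E'
from h import *
d=np.load("scene.npz"); W=d["W"]; F=d["f"]
v,u=np.mgrid[:420,:560]
roi=(u>225)&(u<352)&(v>172)&(v<292)
def rect(zlo,zhi,extra=None):
    m=roi&(W[...,2]>zlo)&(W[...,2]<zhi)
    m=cv2.morphologyEx(m.astype(np.uint8),cv2.MORPH_OPEN,np.ones((3,3)))
    n,l,st,_=cv2.connectedComponentsWithStats(m)
    k=1+np.argmax(st[1:,4]); P=W[l==k][:,:2]
    r=cv2.minAreaRect((P*1000).astype(np.float32)); return r,cv2.boxPoints(r),np.median(W[l==k][:,2]),P
for a in((.02,.06),(.045,.058),(.024,.036)):
    r,b,z,_=rect(*a); print(a,r,z); print(b.round(1).tolist())
for n,p in dict(fl=(323,347),fr=(402,400),pad=(405,322),knob=(364,297),bot=(520,325),deckfl=(375,333),floor=(368,350),deck=(425,320)).items():
    x,y=int(p[0]/1.4),int(p[1]/1.4); print(n,W[y,x].round(4))
# pad dark pixels
g=F.max(-1); m=(g<70)&(u>270)&(u<308)&(v>216)&(v<246); P=W[m]; print("pad",m.sum(),np.nanmean(P,0).round(4)); print(cv2.minAreaRect((P[:,:2]*1000).astype(np.float32)))
m=(g<70)&(u>252)&(u<268)&(v>203)&(v<224); P=W[m]; print("knob",m.sum(),np.nanmedian(P,0).round(4),np.nanmax(P[:,2]))
print("table z",np.nanmedian(W[200:220,200:225,2]))
E
python3 m.py; python3 -c "
from h import *
im=np.load('scene.npz')['f']; save('crop.png',im,(220,165,360,295),5)"
```

```text
(0.02, 0.06) ((564.5923461914062, 180.5173797607422), (235.7918243408203, 156.14793395996094), 6.23560094833374) 0.03146363952808063
[[438.8999938964844, 245.3000030517578], [455.8999938964844, 90.0999984741211], [690.2999877929688, 115.69999694824219], [673.2999877929688, 270.8999938964844]]
(0.045, 0.058) ((644.4066162109375, 186.52658081054688), (75.5658187866211, 150.26319885253906), 6.0914506912231445) 0.05228694205750915
[[598.9000244140625, 257.20001220703125], [614.7999877929688, 107.80000305175781], [689.9000244140625, 115.80000305175781], [674.0, 265.20001220703125]]
(0.024, 0.036) ((529.220703125, 175.90750122070312), (164.13890075683594, 154.2342987060547), 6.3917155265808105) 0.031078897536543276
[[439.1000061035156, 243.39999389648438], [456.20001220703125, 90.0999984741211], [619.4000244140625, 108.4000015258789], [602.2000122070312, 261.70001220703125]]
fl [0.4417 0.2387 0.0219]
fr [0.4642 0.0925 0.0176]
pad [0.5605 0.1796 0.0267]
knob [0.5339 0.2425 0.0567]
bot [0.6376 0.0307 0.0893]
deckfl [0.5205 0.2075 0.012 ]
floor [0.4883 0.1897 0.0138]
deck [0.588  0.1631 0.0238]
pad 379 [0.5554 0.1789 0.0251]
((552.5997314453125, 179.03085327148438), (43.147056579589844, 93.8154296875), 2.9077274799346924)
knob 91 [0.5347 0.2428 0.0391] 0.05730522276554174
table z 0.0013392825000959777
```

View pics/crop.png

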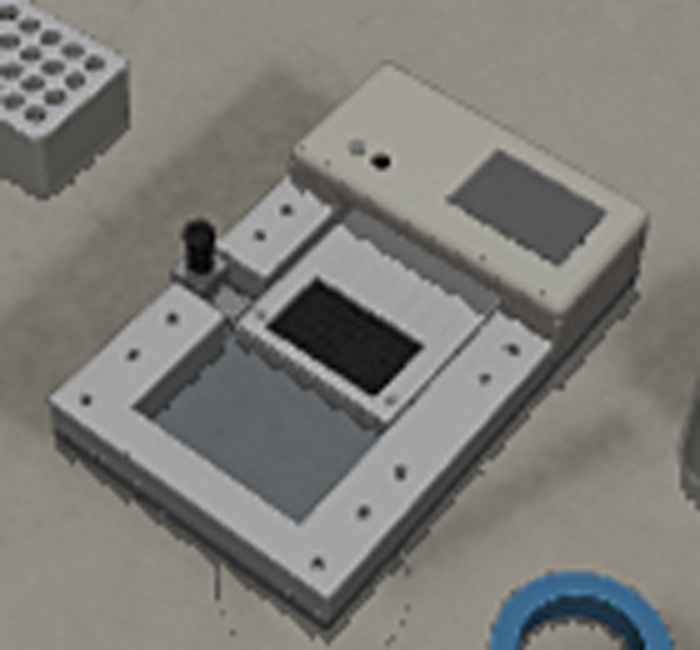

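Crop: pad corners are at about (318,280), (424,346), (377,397), (268,327), and the carrier front edge runs from (240,320) to (395,420). The dock pose comes from the hood rectangle: origin ≈ (0.597, 0.1815), yaw 6.1°. The pad is at dock x ≈ -37.

```bash
cat >> h.py <<'E'
YAW=np.radians(6.1); O=np.array([.5972,.1815])
Rz=np.array([[np.cos(YAW),-np.sin(YAW)],[np.sin(YAW),np.cos(YAW)]])
def d2w(x,y,z): return np.r_[O+Rz@[x/1e3,y/1e3],z/1e3]
def w2d(p): return np.r_[(Rz.T@(np.array(p)[:2]-O))*1e3,p[2]*1e3]
def goal(x,y,z):  # dock mm; tool x along dock x, z down
    s=status.state(); R=Ro.from_rotvec(s["eef_rot"]); T=Ro.from_matrix(np.array([[np.cos(YAW),np.sin(YAW),0],[np.sin(YAW),-np.cos(YAW),0],[0,0,-1]]))
    print("t",s["time_s"],"dock",w2d(s["tool_pos"]).round(1),"F",s["force"].round(1),"gap",s["finger_gap"])
    print("shift",(R.inv().apply(d2w(x,y,z)-s["tool_pos"])*1e3).round(1),"turn",np.degrees((R.inv()*T).as_rotvec()).round(2))
E
python3 - <<'E'
from h import *
d=np.load("scene.npz"); W=d["W"]
A=np.array([.289,-.582]);B=np.array([.56,.18]);L=np.linalg.norm(B-A);t=(B-A)/L
q=W[...,:2]-A; s=q@t; o=np.abs(q[...,0]*t[1]-q[...,1]*t[0])
for a in np.arange(-.1,.95,.1):
    m=(s>a)&(s<a+.1)&(o<.14); print(round(a,1),m.sum(),np.nanmax(W[m][:,2]) if m.any() else None)
P=W[(W[...,2]>.034)&(W[...,2]<.044)&(W[...,1]>.26)&(W[...,1]<.45)&(W[...,0]>.5)&(W[...,0]<.75)]
r=cv2.boxPoints(cv2.minAreaRect((P[:,:2]*1e3).astype(np.float32))); print([w2d([*(p/1e3),0])[:2].round(0).tolist() for p in r])
goal(-40,0,300); goal(-40,0,60)
E
```

```text
-0.1 0 None
0.0 0 None
0.1 0 None
0.2 0 None
0.3 4230 0.1501011614376861
0.4 9694 0.15167735223513876
0.5 8026 0.021510671577835865
0.6 7445 0.09411781733276095
0.7 7417 0.5096409673576904
0.8 5041 0.48997991992691237
0.9 3369 0.05516755080306034
[[-53.0, 268.0], [-52.0, 171.0], [16.0, 172.0], [15.0, 270.0]]
t 0.1 dock [-387.8 -726.   217.6] F [-0.3 -0.1  0.4] gap 0.09278107295551542
shift [ 578.1 -560.4  -81.1] turn [-1.300e-01  2.000e-02  2.031e+01]
t 0.1 dock [-387.8 -726.   217.6] F [-0.3 -0.1  0.4] gap 0.09278107295551542
shift [ 578.1 -559.8  158.9] turn [-1.300e-01  2.000e-02  2.031e+01]
```

>>> carry_out:
  xyz:
    - [28,-27,-8]
    - [56,-54,-16]
    - [84,-82,-24]
    - [112,-109,-32]
    - [140,-136,-40]
    - [168,-163,-45]
    - [197,-191,-45]
    - [225,-218,-45]
    - [253,-245,-45]
    - [281,-272,-45]
  angular:
    - [0,0,2]
    - [0,0,4]
    - [0,0,6]
    - [0,0,8]
    - [0,0,10]
    - [0,0,12]
    - [0,0,14]
    - [0,0,16]
    - [0,0,18]
    - [0,0,20.3]
  fingers: [1,1,0.8,0.6,0.4,0.2,0,0,0,0]
  grip_force: 10

```text
time_s: 0.93
tool_pos: [0.4197, -0.2116, 0.2635]
eef_rot: [-3.137, -0.164, 0.001]
force: [0.2, 0.2, -0.3]
finger_gap: 0.0442
gripper_force: 0.0
```

```bash
python3 -c "
from h import *
goal(-42,0,60)
print(status.state()['joint_pos'].round(2))"
```

```text
t 0.9333 dock [-218.2 -372.   263.5] F [ 0.2  0.2 -0.3] gap 0.04416681486485876
shift [ 175.6 -372.3  203.6] turn [-0.02  0.02 -0.11]
[ 0.43  0.29 -0.01  1.85  0.    1.   -1.05]
```

>>> carry_out:
  xyz:
    - [18,-37,0]
    - [36,-74,0]
    - [53,-111,0]
    - [70,-148,0]
    - [88,-186,0]
    - [106,-223,0]
    - [123,-260,0]
    - [140,-298,0]
    - [158,-335,15]
    - [176,-372,30]
  angular:
    - [0,0,0]
    - [0,0,0]
    - [0,0,0]
    - [0,0,0]
    - [0,0,0]
    - [0,0,0]
    - [0,0,0]
    - [0,0,0]
    - [0,0,0]
    - [0,0,0]
  fingers: [0,0,0,0,0,0,0,0,0,0]

```text
time_s: 1.77
tool_pos: [0.5545, 0.1735, 0.2352]
eef_rot: [-3.137, -0.168, -0.003]
force: [0.5, -0.2, -0.1]
finger_gap: 0.0006
gripper_force: 0.0
```

>>> carry_out:
  xyz:
    - [0,0,40]
    - [0,0,80]
    - [0,0,120]
    - [0,0,150]
    - [0,0,170]
    - [0,0,180]
    - [0,0,180]
    - [0,0,180]
  angular:
    - [0,0,0]
    - [0,0,0]
    - [0,0,0]
    - [0,0,0]
    - [0,0,0]
    - [0,0,0]
    - [0,0,0]
    - [0,0,0]
  fingers: [0,0,0,0,0,0,0,0]

```text
time_s: 2.43
tool_pos: [0.5542, 0.1714, 0.0554]
eef_rot: [-3.137, -0.167, -0.0]
force: [-0.1, -0.1, 0.2]
finger_gap: 0.0005
gripper_force: 0.0
```

```bash
python3 -c "
from h import *
goal(-40,0,30)
c=optics.read_camera('scene'); save('s2.png',c['frame'],(220,145,360,275),5)
c=optics.read_camera('wrist'); save('w2.png',c['frame'],None,1.4)"
```

```text
t 2.4333 dock [-43.8  -5.4  55.4] F [-0.1 -0.1  0.2] gap 0.0004641236505091859
shift [ 3.8 -5.4 25.4] turn [-0.01 -0.02  0.01]
```

View pics/s2.png

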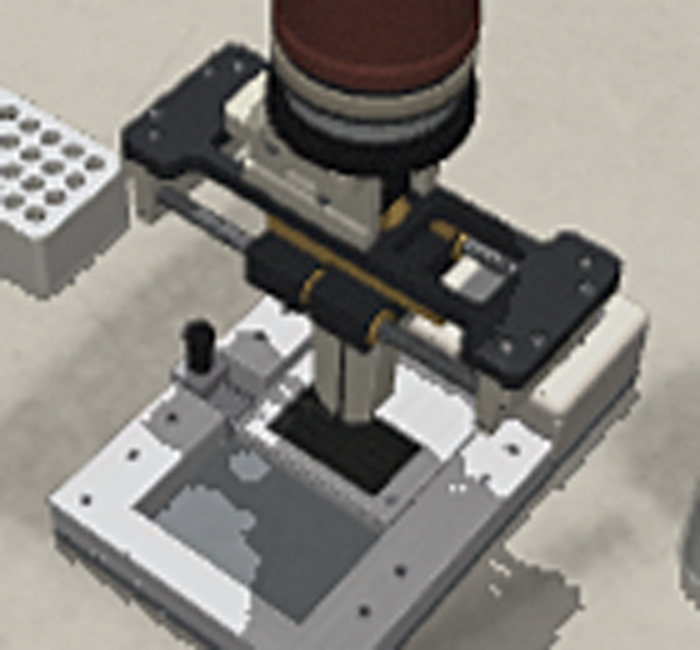

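View pics/w2.png

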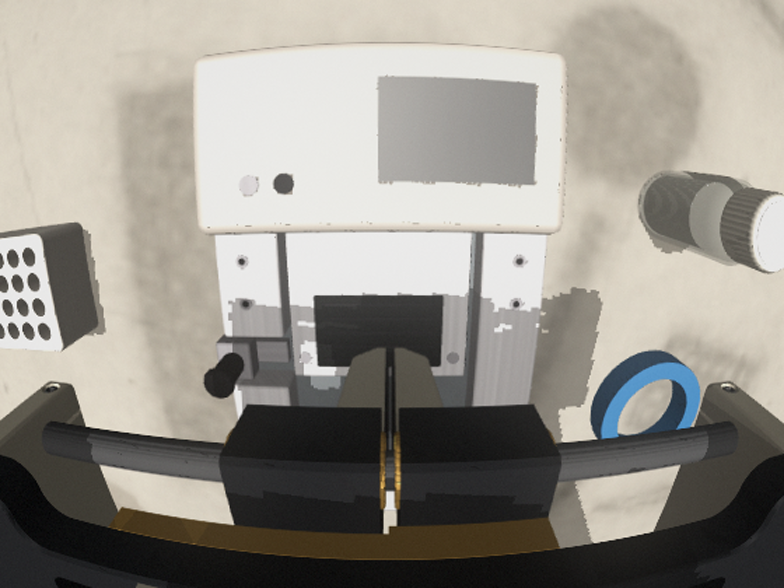

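The fingers are shut, over the front-right of the pad. In the wrist view the pad spans columns 315–442 and rows 295–366. I'll shift back and left so the fingers start on the rear part of the pad, then feel down.

>>> carry_out:
  xyz:
    - [7,-3,0]
    - [14,-5,5]
    - [14,-5,12]
    - [14,-5,19]
    - [14,-5,22]
    - [14,-5,22]
    - [14,-5,22]
  angular:
    - [0,0,0]
    - [0,0,0]
    - [0,0,0]
    - [0,0,0]
    - [0,0,0]
    - [0,0,0]
    - [0,0,0]
  fingers: [0,0,0,0,0,0,0]

```text
time_s: 3.12
tool_pos: [0.5667, 0.1775, 0.0326]
eef_rot: [3.137, 0.167, -0.002]
force: [0.1, -0.4, -0.1]
finger_gap: 0.0004
gripper_force: 0.0
```

>>> carry_out:
  xyz:
    - [0,0,1]
    - [0,0,1.5]
    - [0,0,2]
  angular:
    - [0,0,0]
    - [0,0,0]
    - [0,0,0]
  fingers: [0,0,0]

```text
time_s: 3.37
tool_pos: [0.5673, 0.1778, 0.0313]
eef_rot: [-3.137, -0.167, -0.001]
force: [0.8, -0.2, 0.6]
finger_gap: 0.0006
gripper_force: 0.0
```

>>> carry_out:
  xyz:
    - [0,0,0.7]
    - [0,0,1.4]
    - [0,0,2]
    - [0,0,2]
  angular:
    - [0,0,0]
    - [0,0,0]
    - [0,0,0]
    - [0,0,0]
  fingers: [0,0,0,0]

```text
time_s: 3.7
tool_pos: [0.5672, 0.1777, 0.0291]
eef_rot: [-3.137, -0.167, 0.0]
force: [0.1, -0.1, 0.0]
finger_gap: 0.0006
gripper_force: 0.0
```

>>> carry_out:
  xyz:
    - [0,0,0.5]
    - [0,0,1]
    - [0,0,1]
  angular:
    - [0,0,0]
    - [0,0,0]
    - [0,0,0]
  fingers: [0,0,0]

```text
time_s: 3.95
tool_pos: [0.5672, 0.1777, 0.028]
eef_rot: [3.137, 0.167, -0.0]
force: [0.0, 0.3, 0.4]
finger_gap: 0.0006
gripper_force: 0.0
```

>>> carry_out:
  xyz:
    - [0,0,0.5]
    - [0,0,1]
    - [0,0,1]
  angular:
    - [0,0,0]
    - [0,0,0]
    - [0,0,0]
  fingers: [0,0,0]

```text
time_s: 4.2
tool_pos: [0.5672, 0.1777, 0.027]
eef_rot: [-3.137, -0.167, 0.0]
force: [0.1, 0.1, -0.1]
finger_gap: 0.0002
gripper_force: 0.0
```

>>> carry_out:
  xyz:
    - [0,0,0.3]
    - [0,0,0.6]
    - [0,0,0.6]
  angular:
    - [0,0,0]
    - [0,0,0]
    - [0,0,0]
  fingers: [0,0,0]

```text
time_s: 4.45
tool_pos: [0.5672, 0.1777, 0.0265]
eef_rot: [-3.137, -0.167, 0.0]
force: [-0.6, 0.3, 0.6]
finger_gap: 0.0003
gripper_force: 0.0
```

>>> carry_out:
  xyz:
    - [0,0,0.3]
    - [0,0,0.6]
    - [0,0,0.6]
  angular:
    - [0,0,0]
    - [0,0,0]
    - [0,0,0]
  fingers: [0,0,0]

```text
time_s: 4.7
tool_pos: [0.5672, 0.1777, 0.0259]
eef_rot: [-3.137, -0.167, 0.0]
force: [0.0, 0.5, -0.5]
finger_gap: 0.0007
gripper_force: 0.0
```

>>> carry_out:
  xyz:
    - [0,0,0.3]
    - [0,0,0.6]
    - [0,0,0.6]
  angular:
    - [0,0,0]
    - [0,0,0]
    - [0,0,0]
  fingers: [0,0,0]

```text
time_s: 4.95
tool_pos: [0.5672, 0.1777, 0.0253]
eef_rot: [-3.137, -0.167, 0.0]
force: [0.3, 1.4, 0.3]
finger_gap: 0.0007
gripper_force: 0.0
```

>>> carry_out:
  xyz:
    - [0,0,0.3]
    - [0,0,0.6]
    - [0,0,0.6]
  angular:
    - [0,0,0]
    - [0,0,0]
    - [0,0,0]
  fingers: [0,0,0]

```text
time_s: 5.2
tool_pos: [0.5672, 0.1777, 0.0247]
eef_rot: [-3.137, -0.167, 0.0]
force: [0.5, -0.0, 0.8]
finger_gap: 0.0004
gripper_force: 0.0
```

>>> carry_out:
  xyz:
    - [0,0,0.3]
    - [0,0,0.6]
    - [0,0,0.6]
  angular:
    - [0,0,0]
    - [0,0,0]
    - [0,0,0]
  fingers: [0,0,0]

```text
time_s: 5.45
tool_pos: [0.5673, 0.1778, 0.0247]
eef_rot: [-3.137, -0.167, -0.0]
force: [-0.8, -0.8, 4.9]
finger_gap: 0.0003
gripper_force: 2.3
```

>>> carry_out:
  xyz:
    - [0,0,0.3]
    - [0,0,0.6]
    - [0,0,0.6]
  angular:
    - [0,0,0]
    - [0,0,0]
    - [0,0,0]
  fingers: [0,0,0]

```text
time_s: 5.7
tool_pos: [0.5673, 0.1777, 0.0246]
eef_rot: [3.137, 0.167, 0.0]
force: [-1.7, -1.1, 8.1]
finger_gap: 0.0008
gripper_force: 4.1
```

>>> carry_out:
  xyz:
    - [0,0,0.4]
    - [-1,0,0.4]
    - [-2,0,0.4]
    - [-4,0,0.4]
    - [-6,0,0.4]
    - [-8,0,0.4]
  angular:
    - [0,0,0]
    - [0,0,0]
    - [0,0,0]
    - [0,0,0]
    - [0,0,0]
    - [0,0,0]
  fingers: [0,0,0,0,0,0]

```text
time_s: 6.2
tool_pos: [0.5628, 0.1776, 0.0247]
eef_rot: [-3.135, -0.166, -0.012]
force: [3.2, -0.1, 5.7]
finger_gap: 0.0006
gripper_force: 3.0
```

>>> carry_out:
  xyz:
    - [-2,0,0]
    - [-4,0,0]
    - [-6,0,0]
    - [-8,0,0]
  angular:
    - [0,0,0]
    - [0,0,0]
    - [0,0,0]
    - [0,0,0]
  fingers: [0,0,0,0]

```text
time_s: 6.53
tool_pos: [0.5548, 0.177, 0.0246]
eef_rot: [-3.135, -0.167, -0.012]
force: [3.9, 0.3, 5.4]
finger_gap: 0.0005
gripper_force: 3.0
```

>>> carry_out:
  xyz:
    - [0,0,0.5]
    - [-1,0,0.8]
    - [-3,0,0.8]
    - [-5,0,0.8]
    - [-7,0,0.8]
  angular:
    - [0,0,0]
    - [0,0,0]
    - [0,0,0]
    - [0,0,0]
    - [0,0,0]
  fingers: [0,0,0,0,0]

```text
time_s: 6.95
tool_pos: [0.5493, 0.1767, 0.0246]
eef_rot: [-3.134, -0.167, -0.017]
force: [5.0, 1.0, 9.1]
finger_gap: 0.0004
gripper_force: 4.3
```

```bash
cat > pad.py <<'E'
from h import *
goal(-40,0,30)
for n in("scene",):
    c=optics.read_camera(n); W=cloud(c); F=c["frame"]
    # carrier front edge: along dock y lines outside gripper, floor(10) -> deck jump
    D=np.stack([ (W[...,0]-O[0])*np.cos(YAW)+(W[...,1]-O[1])*np.sin(YAW), -(W[...,0]-O[0])*np.sin(YAW)+(W[...,1]-O[1])*np.cos(YAW), W[...,2]],-1)*1e3
    for y0 in(-36,-28,28,36):
        m=(np.abs(D[...,1]-y0)<4)&(D[...,0]>-128)&(D[...,0]<5)&(D[...,2]>19)&(D[...,2]<27)
        x=np.sort(D[m][:,0]); print(y0,m.sum(),x[:6].round(0))
    save("p%d.png"%int(status.state()["time_s"]*100),F,(220,165,360,295),5)
E
python3 pad.py
```

```text
t 6.95 dock [-48.2   0.3  24.6] F [5.  1.  9.1] gap 0.0003850466212566235
shift [ 8.2  0.3 -5.3] turn [-0.14 -0.64 -0.02]
-36 108 [-83. -81. -81. -81. -81. -80.]
-28 93 [-83. -82. -82. -81. -80. -79.]
28 56 [-83. -83. -82. -82. -81. -81.]
36 62 [-82. -81. -81. -81. -80. -78.]
```

>>> carry_out:
  xyz:
    - [-2,0,0.1]
    - [-5,0,0.1]
    - [-8,0,0.1]
    - [-11,0,0.1]
    - [-14,0,0.1]
    - [-17,0,0.1]
    - [-20,0,0.1]
  angular:
    - [0,0,0]
    - [0,0,0]
    - [0,0,0]
    - [0,0,0]
    - [0,0,0]
    - [0,0,0]
    - [0,0,0]
  fingers: [0,0,0,0,0,0,0]

```text
time_s: 7.58
tool_pos: [0.5297, 0.1748, 0.0246]
eef_rot: [-3.134, -0.167, -0.018]
force: [5.0, 0.6, 8.7]
finger_gap: 0.0005
gripper_force: 4.6
```

```bash
python3 pad.py
```

```text
t 7.5833 dock [-67.9   0.5  24.6] F [5.  0.6 8.7] gap 0.0005138401282704513
shift [27.9  0.5 -5.1] turn [-0.17 -0.68 -0.02]
-36 99 [-101. -101. -101. -101. -101. -100.]
-28 96 [-102. -102. -102. -101. -101. -100.]
28 52 [-102. -102. -102. -101. -101. -100.]
36 68 [-102. -101. -101. -101. -101. -100.]
```

>>> carry_out:
  xyz:
    - [-3,0,0.1]
    - [-6,0,0.1]
    - [-9,0,0.1]
    - [-12,0,0.1]
    - [-15,0,0.1]
    - [-18,0,0.1]
    - [-20,0,0.1]
  angular:
    - [0,0,0]
    - [0,0,0]
    - [0,0,0]
    - [0,0,0]
    - [0,0,0]
    - [0,0,0]
    - [0,0,0]
  fingers: [0,0,0,0,0,0,0]

```text
time_s: 8.22
tool_pos: [0.5101, 0.1727, 0.0246]
eef_rot: [-3.133, -0.166, -0.019]
force: [4.8, -0.5, 10.2]
finger_gap: 0.0002
gripper_force: 5.0
```

>>> carry_out:
  xyz:
    - [-1,0,0]
    - [-2,0,0]
    - [-3,0,0]
    - [-4,0,0]
    - [-5,0,0]
  angular:
    - [0,0,0]
    - [0,0,0]
    - [0,0,0]
    - [0,0,0]
    - [0,0,0]
  fingers: [0,0,0,0,0]

```text
time_s: 8.63
tool_pos: [0.5055, 0.1722, 0.0246]
eef_rot: [-3.133, -0.166, -0.02]
force: [5.5, -0.0, 11.2]
finger_gap: 0.0004
gripper_force: 5.2
```

```bash
python3 pad.py
```

```text
t 8.6333 dock [-92.2   0.5  24.6] F [ 5.5 -0.  11.2] gap 0.0003606191245322293
shift [52.3  0.4 -4.8] turn [-0.18 -0.74 -0.03]
-36 93 [-126. -125. -125. -124. -124. -123.]
-28 91 [-126. -125. -125. -124. -124. -123.]
28 46 [-126. -125. -124. -123. -123. -122.]
36 61 [-127. -125. -125. -124. -123. -123.]
```

>>> carry_out:
  xyz:
    - [-0.8,0,-0.1]
    - [-1.6,0,-0.1]
    - [-2.4,0,-0.1]
    - [-3.2,0,-0.1]
    - [-3.2,0,-0.1]
  angular:
    - [0,0,0]
    - [0,0,0]
    - [0,0,0]
    - [0,0,0]
    - [0,0,0]
  fingers: [0,0,0,0,0]

```text
time_s: 9.1
tool_pos: [0.5024, 0.1719, 0.0246]
eef_rot: [-3.133, -0.166, -0.02]
force: [5.9, 0.4, 9.7]
finger_gap: 0.0004
gripper_force: 4.7
```

>>> carry_out:
  xyz:
    - [-0.5,0,0]
    - [-1,0,0]
    - [-1.5,0,0]
    - [-1.5,0,0]
  angular:
    - [0,0,0]
    - [0,0,0]
    - [0,0,0]
    - [0,0,0]
  fingers: [0,0,0,0]

```text
time_s: 9.43
tool_pos: [0.5022, 0.1719, 0.0246]
eef_rot: [-3.133, -0.166, -0.024]
force: [7.7, 1.3, 7.5]
finger_gap: 0.0006
gripper_force: 3.8
```

>>> carry_out:
  xyz:
    - [-0.5,0,0.3]
    - [-1,0,0.5]
    - [-1.5,0,0.5]
    - [-1.5,0,0.5]
  angular:
    - [0,0,0]
    - [0,0,0]
    - [0,0,0]
    - [0,0,0]
  fingers: [0,0,0,0]

```text
time_s: 9.77
tool_pos: [0.5022, 0.1719, 0.0246]
eef_rot: [-3.132, -0.165, -0.029]
force: [7.7, 0.6, 9.3]
finger_gap: 0.0002
gripper_force: 4.4
```

```bash
python3 pad.py; ls pics
```

```text
t 9.7667 dock [-95.5   0.5  24.6] F [7.7 0.6 9.3] gap 0.00021296907207644483
shift [55.6  0.5 -4.4] turn [-0.23 -1.07 -0.06]
-36 90 [-125. -125. -124. -124. -123. -123.]
-28 86 [-126. -125. -124. -123. -123. -123.]
28 45 [-126. -125. -124. -124. -123. -123.]
36 58 [-126. -125. -124. -124. -124. -123.]
crop.png
p700.png
p763.png
p868.png
p981.png
s2.png
scene.png
side.png
w2.png
```

View pics/p981.png

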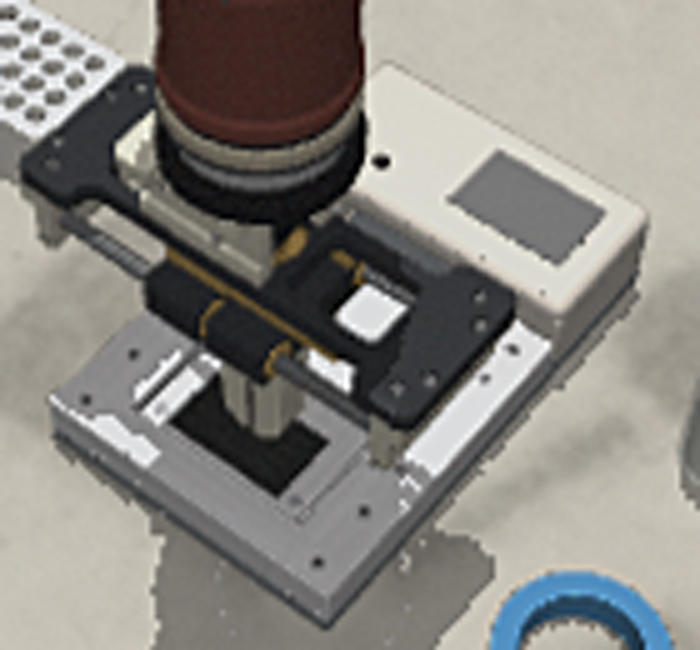

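The carrier's deck front edge now lies along the lip (from about (135,405) to (300,520)), and the tool stalls with rising force, so it is home. Next I lift off and go to the outer side of the knob.

>>> carry_out:
  xyz:
    - [0,0,-5]
    - [0,0,-25]
    - [0,0,-55]
    - [0,0,-65]
    - [15,-35,-65]
    - [30,-70,-65]
    - [43,-105,-65]
    - [43,-112,-65]
    - [43,-112,-65]
  angular:
    - [0,0,0]
    - [0,0,0]
    - [0,0,0]
    - [0,0,0]
    - [0,0,0]
    - [0,0,0]
    - [0,0,0]
    - [0,0,0]
    - [0,0,0]
  fingers: [0,0,0,0,0,0,0,0,0]

```text
time_s: 10.57
tool_pos: [0.5218, 0.2898, 0.0855]
eef_rot: [-3.135, -0.177, 0.005]
force: [-0.1, -0.9, -0.3]
finger_gap: 0.0006
gripper_force: 0.0
```

```bash
python3 -c "
from h import *
goal(-55,112,38)
for n in('side','scene'):
    c=optics.read_camera(n); f=c['frame']
    if n=='side': save('side3.png',f,(215,190,365,300),5)
    else: np.savez('k.npz',W=cloud(c),f=f); save('sc3.png',f,(220,165,360,295),5)
    "
```

```text
t 10.5667 dock [-63.5 115.7  85.5] F [-0.1 -0.9 -0.3] gap 0.0005664706321679221
shift [ 8.6  3.8 47.5] turn [-0.11  0.18  0.37]
```

View pics/side3.png

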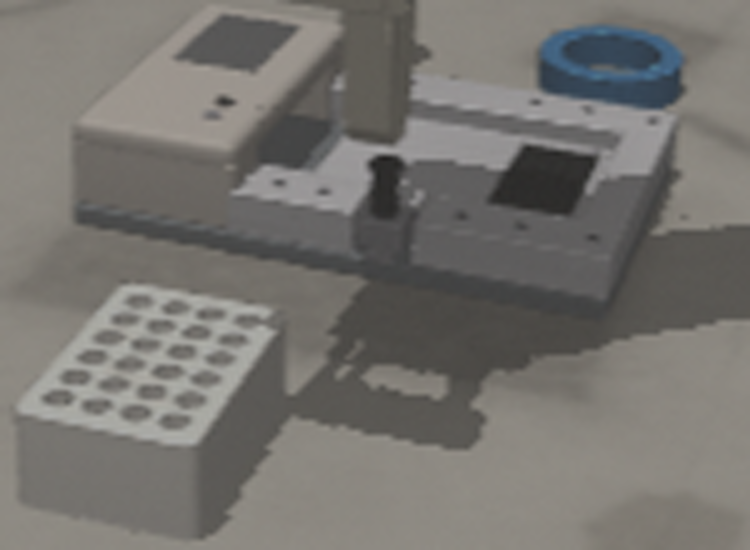

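The carrier deck and pad are against the front lip, and the knob at (385,185) is still out. The tool is above and outboard of it. I'll descend beside the knob and push towards -y.

>>> carry_out:
  xyz:
    - [4,1,5]
    - [8,2,20]
    - [8,2,35]
    - [8,2,46]
    - [8,2,46]
    - [8,2,46]
  angular:
    - [0,0,0]
    - [0,0,0]
    - [0,0,0]
    - [0,0,0]
    - [0,0,0]
    - [0,0,0]
  fingers: [0,0,0,0,0,0]

```text
time_s: 11.17
tool_pos: [0.532, 0.2833, 0.0395]
eef_rot: [3.136, 0.165, -0.004]
force: [0.8, 0.1, 0.5]
finger_gap: 0.0005
gripper_force: 0.0
```

>>> carry_out:
  xyz:
    - [0,3,0]
    - [0,6,0]
    - [0,8,0]
    - [0,9,0]
    - [0,9,0]
  angular:
    - [0,0,0]
    - [0,0,0]
    - [0,0,0]
    - [0,0,0]
    - [0,0,0]
  fingers: [0,0,0,0,0]

```text
time_s: 11.58
tool_pos: [0.5338, 0.2752, 0.0412]
eef_rot: [-3.137, -0.166, -0.001]
force: [-0.9, -0.7, 0.0]
finger_gap: 0.0008
gripper_force: 0.0
```

```bash
python3 -c "
from h import *
goal(-55,95,40)"
```

```text
t 11.5833 dock [-53.1  99.9  41.2] F [-0.9 -0.7  0. ] gap 0.0008412960213634613
shift [-1.9  4.9  1.2] turn [-0.   -0.05 -0.04]
```

>>> carry_out:
  xyz:
    - [-1,1,0.5]
    - [-1.5,2,1]
    - [-1.5,3,1]
    - [-1.5,4,1]
    - [-1.5,5,1]
    - [-1.5,5,1]
  angular:
    - [0,0,0]
    - [0,0,0]
    - [0,0,0]
    - [0,0,0]
    - [0,0,0]
    - [0,0,0]
  fingers: [0,0,0,0,0,0]

```text
time_s: 12.08
tool_pos: [0.5326, 0.2702, 0.0397]
eef_rot: [3.137, 0.167, 0.0]
force: [-0.4, -0.1, -0.2]
finger_gap: 0.0003
gripper_force: 0.0
```

>>> carry_out:
  xyz:
    - [0,1,0]
    - [0,2,0]
    - [0,3,0]
    - [0,3,0]
  angular:
    - [0,0,0]
    - [0,0,0]
    - [0,0,0]
    - [0,0,0]
  fingers: [0,0,0,0]

```text
time_s: 12.42
tool_pos: [0.5327, 0.2681, 0.0398]
eef_rot: [-3.136, -0.167, -0.0]
force: [-0.8, 0.8, -0.7]
finger_gap: 0.0007
gripper_force: 0.4
```

>>> carry_out:
  xyz:
    - [0,1,0]
    - [0,2,0]
    - [0,3,0]
    - [0,3,0]
  angular:
    - [0,0,0]
    - [0,0,0]
    - [0,0,0]
    - [0,0,0]
  fingers: [0,0,0,0]

```text
time_s: 12.75
tool_pos: [0.5331, 0.2646, 0.0398]
eef_rot: [-3.137, -0.167, -0.0]
force: [-0.4, 2.0, 0.5]
finger_gap: 0.0005
gripper_force: 0.7
```

>>> carry_out:
  xyz:
    - [0,1,0]
    - [0,2,0]
    - [0,3,0]
    - [0,3,0]
  angular:
    - [0,0,0]
    - [0,0,0]
    - [0,0,0]
    - [0,0,0]
  fingers: [0,0,0,0]

```text
time_s: 13.08
tool_pos: [0.5335, 0.2612, 0.0398]
eef_rot: [3.137, 0.167, -0.0]
force: [0.2, 1.3, 0.3]
finger_gap: 0.0003
gripper_force: 0.6
```

>>> carry_out:
  xyz:
    - [0,1,0]
    - [0,2,0]
    - [0,3,0]
    - [0,3,0]
  angular:
    - [0,0,0]
    - [0,0,0]
    - [0,0,0]
    - [0,0,0]
  fingers: [0,0,0,0]

```text
time_s: 13.42
tool_pos: [0.5338, 0.2583, 0.0398]
eef_rot: [3.137, 0.167, -0.0]
force: [0.0, 1.2, 0.1]
finger_gap: 0.0006
gripper_force: 0.6
```

>>> carry_out:
  xyz:
    - [0,1,0]
    - [0,2,0]
    - [0,3,0]
    - [0,3,0]
  angular:
    - [0,0,0]
    - [0,0,0]
    - [0,0,0]
    - [0,0,0]
  fingers: [0,0,0,0]

```text
time_s: 13.75
tool_pos: [0.5341, 0.2553, 0.0398]
eef_rot: [3.137, 0.167, -0.0]
force: [-0.5, 1.6, -0.8]
finger_gap: 0.0005
gripper_force: 0.6
```

>>> carry_out:
  xyz:
    - [0,0.7,0]
    - [0,1.4,0]
    - [0,2,0]
    - [0,2,0]
  angular:
    - [0,0,0]
    - [0,0,0]
    - [0,0,0]
    - [0,0,0]
  fingers: [0,0,0,0]

```text
time_s: 14.08
tool_pos: [0.5343, 0.2537, 0.0398]
eef_rot: [-3.137, -0.167, -0.0]
force: [0.1, 1.9, 0.1]
finger_gap: 0.0004
gripper_force: 0.8
```

Travelled about 15 mm. I'll feel for the end stop.

>>> carry_out:
  xyz:
    - [0,0.4,0]
    - [0,0.8,0]
    - [0,0.8,0]
  angular:
    - [0,0,0]
    - [0,0,0]
    - [0,0,0]
  fingers: [0,0,0]

```text
time_s: 14.33
tool_pos: [0.5343, 0.2536, 0.0398]
eef_rot: [-3.136, -0.168, -0.0]
force: [0.0, 2.9, -1.0]
finger_gap: 0.0004
gripper_force: 1.4
```

>>> carry_out:
  xyz:
    - [0,0.3,0]
    - [0,0.6,0]
    - [0,0.6,0]
  angular:
    - [0,0,0]
    - [0,0,0]
    - [0,0,0]
  fingers: [0,0,0]

```text
time_s: 14.58
tool_pos: [0.5343, 0.2534, 0.0399]
eef_rot: [-3.135, -0.168, -0.001]
force: [-0.7, 3.9, -0.3]
finger_gap: 0.0004
gripper_force: 2.3
```

>>> carry_out:
  xyz:
    - [0,0.3,0]
    - [0,0.5,0]
    - [0,0.5,0]
  angular:
    - [0,0,0]
    - [0,0,0]
    - [0,0,0]
  fingers: [0,0,0]

```text
time_s: 14.83
tool_pos: [0.5343, 0.2534, 0.0399]
eef_rot: [-3.135, -0.169, -0.001]
force: [-1.5, 5.1, -0.5]
finger_gap: 0.0006
gripper_force: 2.7
```

>>> carry_out:
  xyz:
    - [0,-5,0]
    - [0,-15,0]
    - [0,-20,0]
    - [0,-20,-20]
    - [0,-20,-60]
    - [0,-20,-100]
    - [0,-20,-120]
    - [0,-20,-120]
    - [0,-20,-120]
  angular:
    - [0,0,0]
    - [0,0,0]
    - [0,0,0]
    - [0,0,0]
    - [0,0,0]
    - [0,0,0]
    - [0,0,0]
    - [0,0,0]
    - [0,0,0]
  fingers: [0,0,0,0,0,0,0,0,0]

```text
time_s: 15.58
tool_pos: [0.533, 0.2714, 0.161]
eef_rot: [3.137, 0.167, 0.004]
force: [0.2, 0.1, -0.1]
finger_gap: 0.001
gripper_force: 0.0
```

```bash
python3 -c "
from h import *
c=optics.read_camera('side'); save('side4.png',c['frame'],(215,190,365,300),5)
print(status.state()['force'])"
```

```text
[ 0.43564096 -0.35155554 -0.41102498]
```

View pics/side4.png

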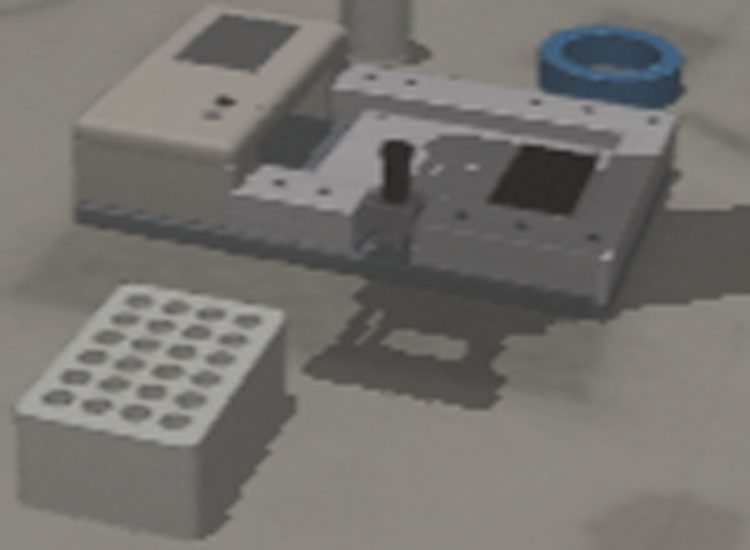

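The knob has moved in to (397,170), the carrier and pad are still at the front lip, and the block and tape have not moved. The arm is clear, so I'm handing in.

```bash
python3 -c "
from h import *
print(bot.hand_in())"
```

```text
the job is handed in; nothing more can be done
None
```

The carrier is home against the front stop and the bolt is fully in its notch. Readings peaked near 11 N pressing down and 5 N on the bolt. The cold block and tape look unmoved, I didn't recheck the bottle (never approached), and the job is handed in at about 16 s.

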